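# Release and re-arrest the core-weighing beam

## Task

Check the granite core on the beam scale: swing the scale's tall ball-knobbed arrest lever all the way over to release the beam, so that the core's end sinks and comes to rest, and leave it released for about a second. Then swing the lever fully back so that the beam is lifted level and arrested again, and let go. Work the lever only: do not touch the beam or what it carries.

Things in the scene. Friction and masses are not known exactly. Their poses are not given: they have to be found in the camera images.
- arrest_lever (a joint): Tall arrest lever, 10 mm steel rod with black ball knob, on the robot's side of the grey beam scale; swings in an upright plane about a level shaft. 0 = arrested, leaning 0.61 rad from upright towards the core's end; upright at 0.61; 1.22 = fully over, released. Stops at both ends. Stays put; about 1 N at the knob moves it. A cam lowers and lifts the beam. Starts between 0 and 0.1.
- lever_knob (a point): Centre of the lever's ball knob, 30 mm diameter, 130 mm from the shaft; 152 mm above the table at either end of the swing, 175 mm upright. Below it is only the 10 mm rod. Can be pinched from above with the fingers closing along the shaft. The beam and core lie 100 mm beyond it along the shaft, the core's top 141 mm and a thin pointer's tip 158 mm above the table.
- lever_axis (a point): Fixed point where rod and shaft meet, 45 mm above the table. x along the shaft, away from the robot (lever's turning axis, positive releases); y to the core's end of the scale; z up. For lever value q the knob is at (0, 130 sin(0.61-q), 130 cos(0.61-q)) mm. The scale's base, 130 x 320 mm, fixed to the table, is centred 125 mm along x and -60 mm along y from here; its yaw is within 0.4 rad of 0.
- beam: Steel beam, 20 x 320 x 14 mm, with a granite core (50 mm diameter, 80 mm long) lying in a cradle on its +y end and a steel weight on its -y end. Origin at its middle, on the pivot, 80 mm above the table; y along the beam to the core, z up when level. Arrested it is level; released, the core's end sinks 0.17 rad (10 deg) onto its stop, reached when the lever is beyond about 1.1.

How it is judged:
By the outcome, as a careful person would: the job done as asked, in the order asked, and still so for the second after the job is handed in, with the robot touching nothing.
It also fails if it takes over 45 s, if anything falls off the work surface, if the arm or the gripper's body presses on something with over 40 N, if the wrist force passes 120 N, or if a joint passes its speed limit or range.

## Robot

A 6-joint arm with a two-finger parallel gripper is mounted at the origin on the work surface. World frame = base frame: x ahead of the robot, y to its left, z up, the work surface at z = 0. Lengths are in m, angles in rad, forces in N, time in s.
With the tool pointing down it reaches from about 0.425 to 1.125 m from the base axis. Payload 14.9 kg.
Tool frame: the origin (TCP) lies on the mounting face of the last link; the fingertips stand 191 mm ahead of it and the grasp point (between the pads) lies 172 mm ahead of it (bot.tip_extent is the distance from the TCP to the fingertips, in m); z points along the fingers, y is the line along which they close (so a half turn about z gives the same grasp; the last joint's range is limited). The gripper opens to 91 mm and grips with 3 to 60 N. Pads are 32 mm wide; open, the fingers measure 118 mm over their backs; the gripper's body (76 mm by 178 mm) begins 60 mm behind the grasp point.
Start: joints at [-1.143, 0.379, 1.734, -0, 1.028, -0.033], TCP at [0.311, -0.627, 0.405] pointing down, gripper open.
Joint ranges: [-2.77, 2.77], [-0.74, 2.19], [0, 2.66], [-1.06, 4.2], [0.31, 2.87], [-3.08, 3.08]. Speed limits (rad/s): [1.89, 1.89, 2.39, 3.14, 3.14, 3.14].

## Interface

Orientations are given as [roll, pitch, yaw] about the fixed x, y, z axes, in that order (R = Rz(yaw) Ry(pitch) Rx(roll)).
In Python, from bench import bot, viewer, job_done gives the robot as it stands.
- The arm moves only by the tool step_arm, never from a script. Its argument "increments" is a list of rows, each a list of 3 entries, a list of its own where there are three numbers: the turn, a rotation vector about the tool's x, y, z in rad, then the shift along the tool's x, y, z in cm, then the finger opening in cm, from 0 to 9.12. A call has 1 to 8 rows; each row is the pose to reach, as a shift and turn from the pose commanded when the call began, along the tool's axes at that moment; what a row does not reach only later rows make up. A row lasts 1/10 s, in which the tool goes at most 50 mm and 8.59 degrees, less where a joint would pass 70% of its speed; a pose out of reach is approached as far as the arm can. A call with a gripper value outside its range is refused whole. The fingers move at their own pace and stop on an object; "grip_force" is the grip in N (left out, the last holds). Time passes only in rows, so rows that repeat a pose let the fingers close. It gives the time, the measured TCP pose, the force, the opening and the grip force at its end, in the units of the state.
- bot.get_state(): the state, without advancing time (a new reading comes with each control period).
- viewer.snapshot(name): name is "side" or "top" or "wrist"; returns the picture (420x560x3 uint8, blue, green, red); there is no depth.
- viewer.camera_params(name): a dict with "fx", "fy", "cx", "cy" (pixels), "T" (4x4, takes a point from camera to world coordinates); the wrist camera has in their place "hand_eye" (4x4, takes a point from camera to tool coordinates, whose origin is the TCP and whose axes are the flange's). Camera axes: x right, y down, z forward; pixel columns grow to the right and rows downward; lengths in m; the calibration is good to about 2 mm. A picture is of the moment at which its call begins: read the wrist's pose just before it. camera_params takes no time and is no camera call.
- job_done(): hands the job in; it is judged then, once.
The state is a dict: "t": time; "q": joint angles; "joint_velocities": joint speeds; "joint_torque": joint torques, N m; "tcp_pos": TCP position; "tcp_rot": TCP orientation; "force": force on the tool from outside, world axes, zero at the start; "moment": the same for the moment, N m; "gripper_width": finger opening in m; "grip_force": force on a finger pad.
Only numpy, scipy, OpenCV 4.12 (cv2) and the standard library are available. Lean on these libraries where they do the work, as an engineer would, in place of code of your own. Each camera call takes 0.05 s, during which the arm holds its last target. There are 200 camera calls.

## Working session

There is one attempt and no reset: what is moved stays moved. The work goes in short steps, Python scripts to look and compute and a tool call to move; the robot and the scene stay as the last step left them, time stands still between calls to the robot, and variables do not carry over. Pictures are saved under pics/ and viewed, at most 10 in all, crops included, and the job is handed in when it is done.

Besides the shell and the picture viewer there is one more tool, called as name([rows], argument=value, ...), one row to a line, values as JSON. step_arm: Moves the arm, as the interface text tells. Its arguments: {"type":"object","properties":{"increments":{"type":"array","items":{"type":"array"}},"grip_force":{"type":"number"}},"required":["increments"]}

```bash
mkdir -p pics; python3 - <<'E'
from bench import bot, viewer
import cv2, numpy as np
np.set_printoptions(precision=4,suppress=True)
s=bot.get_state();print(s['t'],s['tcp_pos'],s['tcp_rot'])
ims=[]
for n in("top","side"):
    im=viewer.snapshot(n);cv2.imwrite(f"pics/{n}0.png",im);p=viewer.camera_params(n);print(n,p)
print(viewer.camera_params("wrist"))
E
```

```text
0.0 [ 0.3112 -0.6268  0.4041] [-3.1405 -0.      0.4607]
top {'fx': 527.6857075453328, 'fy': 527.6857075453328, 'cx': 274.32347024581577, 'cy': 207.30148900267596, 'T': array([[ 0.0222, -0.9886,  0.1491,  0.5124],
       [-0.999 , -0.0163,  0.0412,  0.0701],
       [-0.0383, -0.1499, -0.988 ,  0.7888],
       [ 0.    ,  0.    ,  0.    ,  1.    ]])}
side {'fx': 435.5968326972767, 'fy': 435.5968326972767, 'cx': 280.74544355454873, 'cy': 207.84810487491603, 'T': array([[ 0.9702, -0.1919,  0.148 ,  0.5097],
       [-0.2422, -0.7408,  0.6265, -0.3253],
       [-0.0106, -0.6437, -0.7652,  0.6381],
       [ 0.    ,  0.    ,  0.    ,  1.    ]])}
{'fx': 376.2562552617156, 'fy': 376.2562552617156, 'cx': 278.7919891893435, 'cy': 209.1917982557841, 'hand_eye': array([[-0.0009, -0.9562, -0.2927,  0.0842],
       [ 1.    , -0.0008, -0.0002, -0.0001],
       [-0.0001, -0.2927,  0.9562,  0.0193],
       [ 0.    ,  0.    ,  0.    ,  1.    ]])}
```

View pics/top0.png

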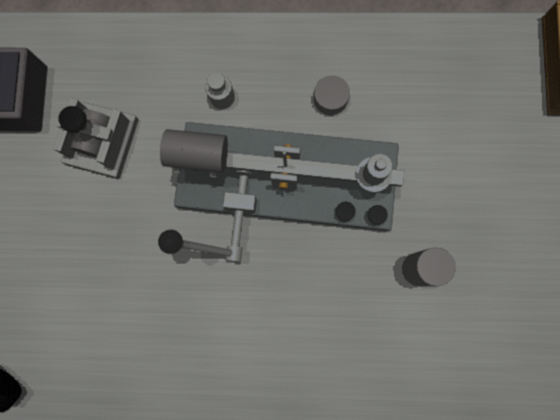

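View pics/side0.png

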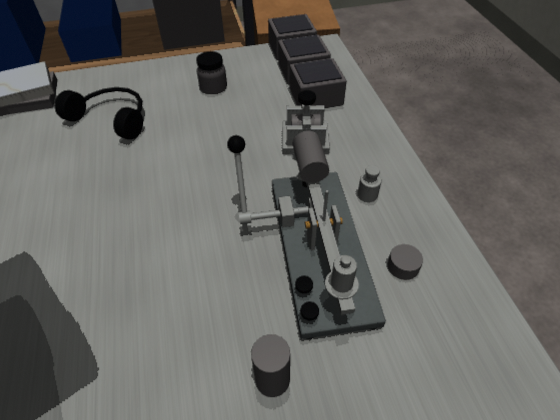

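The top view shows the knob at (171,241), the rod/shaft joint at about (235,252), and base corners at about (186,124), (398,143), (390,229) and (177,207). In the side view the knob is at (236,144) and the joint at (244,216). Next I'll triangulate these.

```bash
cat > h.py <<'E'
from bench import bot, viewer
import cv2, numpy as np
from scipy.spatial.transform import Rotation as R
np.set_printoptions(precision=4,suppress=True)
def ray(n,uv,T=None):
    p=viewer.camera_params(n)
    if T is None: T=p['T']
    d=T[:3,:3]@[(uv[0]-p['cx'])/p['fx'],(uv[1]-p['cy'])/p['fy'],1]
    return T[:3,3],d/np.linalg.norm(d)
def plane(o,d,z): return o+d*(z-o[2])/d[2]
def tri(rs):
    A=sum(np.eye(3)-np.outer(d,d) for o,d in rs);b=sum((np.eye(3)-np.outer(d,d))@o for o,d in rs)
    x=np.linalg.solve(A,b);return x,[np.linalg.norm(np.cross(x-o,d)) for o,d in rs]
def knob(im,near,r=22):
    g=im.max(2);x,y=near;m=np.zeros_like(g);m[y-r:y+r,x-r:x+r]=(g[y-r:y+r,x-r:x+r]<40)*255
    c=max(cv2.findContours(m,cv2.RETR_EXTERNAL,cv2.CHAIN_APPROX_NONE)[0],key=cv2.contourArea)
    return cv2.minEnclosingCircle(c)
E
python3 - <<'E'
from h import *
t,s=cv2.imread("pics/top0.png"),cv2.imread("pics/side0.png")
kt=knob(t,(171,241));ks=knob(s,(236,144));print(kt,ks)
k,e=tri([ray("top",kt[0]),ray("side",ks[0])]);print("knob",k,e)
h,e=tri([ray("top",(235,252)),ray("side",(244,216))]);print("hub",h,e)
c=np.array([plane(*ray("top",p),0.012) for p in[(186,124),(398,143),(390,229),(177,207)]]);print(c)
for a,b in((1,0),(2,3)):
    v=c[b]-c[a];print("len",np.linalg.norm(v[:2]),"yaw",np.arctan2(-v[0],v[1]))
m=c.mean(0);print("centre",m)
for yaw in(-.06,-.1):
    print(yaw,"axis from base",m[:2]-R.from_euler('z',yaw).as_matrix()[:2,:2]@[.125,-.06])
E
```

```text
((170.36956787109375, 241.5), 11.641275405883789) ((236.0, 144.5), 9.013978004455566)
knob [0.5644 0.2218 0.1548] [np.float64(0.0003055909764093033), np.float64(0.0003055909764091393)]
hub [0.5584 0.1548 0.0493] [np.float64(0.001230695304100927), np.float64(0.001230695304101213)]
[[ 0.7568  0.2412  0.012 ]
 [ 0.7305 -0.0815  0.012 ]
 [ 0.6002 -0.0682  0.012 ]
 [ 0.6277  0.2486  0.012 ]]
len 0.3237432517575476 yaw -0.08148573949306638
len 0.3180422441556059 yaw -0.08649986521892357
centre [0.6788 0.085  0.012 ]
-0.06 axis from base [0.5576 0.1524]
-0.1 axis from base [0.5604 0.1572]
```

Knob at (0.564, 0.222, 0.155) agrees with the axis at (0.559, 0.155), scale yaw of about -0.085 and q of about 0.05. I'll set out at the current height and turn the tool to yaw 1.486.

step_arm([
  [[0,0,0],[3,-3.3,0],7],
  [[0,0,0],[6,-6.6,0],7],
  [[0,0,0],[9,-9.9,0],7],
  [[0,0,0],[12,-13.2,0],7],
  [[0,0,0],[15.3,-16.5,0],7],
  [[0,0,0],[18.6,-20,0],7],
  [[0,0,0],[22,-23.5,0],7],
  [[0,0,0],[25,-27,0],7],
])

```text
t: 0.9
tcp_pos: [0.4153, -0.2721, 0.4046]
tcp_rot: [-3.141, -0.0, 0.461]
force: [0.2, 0.3, 0.6]
gripper_width: 0.0699
grip_force: 0.0
```

step_arm([
  [[0,0,0],[3.3,-3.4,0],7],
  [[0,0,0],[6.6,-6.8,0],7],
  [[0,0,0],[9.9,-10.2,0],7],
  [[0,0,0],[12,-13.2,0],7],
  [[0,0,0],[15.3,-16.5,0],7],
  [[0,0,0],[18.6,-20,0],7],
  [[0,0,0],[22,-23.5,0],7],
  [[0,0,0],[25,-27,0],7],
])

```text
t: 1.7
tcp_pos: [0.5192, 0.0812, 0.4047]
tcp_rot: [3.142, -0.0, 0.461]
force: [1.1, -1.5, 0.7]
gripper_width: 0.07
grip_force: 0.0
```

step_arm([
  [[0,0,-0.14],[2.5,-2.5,0],7],
  [[0,0,-0.28],[5,-5,0],7],
  [[0,0,-0.42],[7.5,-7.5,0],7],
  [[0,0,-0.56],[10,-10,0],7],
  [[0,0,-0.7],[10.5,-10.8,0],7],
  [[0,0,-0.84],[10.5,-10.8,0],7],
  [[0,0,-0.98],[10.5,-10.8,0],7],
  [[0,0,-1.025],[10.5,-10.8,0],7],
])

```text
t: 2.5
tcp_pos: [0.5649, 0.2226, 0.4043]
tcp_rot: [-3.141, 0.0, 1.491]
force: [-0.4, -0.7, 0.4]
gripper_width: 0.0699
grip_force: 0.0
```

```bash
python3 - <<'E'
from h import *
s=bot.get_state();print(s['t'],s['tcp_pos'],s['tcp_rot'],s['q'])
cv2.imwrite("pics/w1.png",viewer.snapshot("wrist"))
T=np.eye(4);T[:3,:3]=R.from_euler('xyz',s['tcp_rot']).as_matrix();T[:3,3]=s['tcp_pos'];np.save("T1",T)
E
```

```text
2.5 [0.5649 0.2226 0.4043] [-3.1409  0.0003  1.4914] [ 0.337   0.2359  1.9269 -0.      0.9796  0.4164]
```

View pics/w1.png

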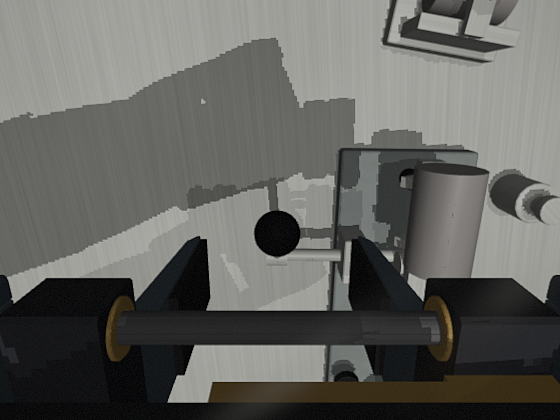

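The wrist view shows the knob at (277,233), between the fingers, and the base edge running parallel to the image columns. The core at (445,220) is well outside the right finger. I'll cast the knob ray.

```bash
python3 - <<'E'
from h import *
T=np.load("T1.npy")@viewer.camera_params("wrist")["hand_eye"]
c=knob(cv2.imread("pics/w1.png"),(277,233),32);print(c)
r=ray("wrist",c[0],T);k=plane(*r,.1545);print(k, "dist est",.015*376/c[1],np.linalg.norm(k-r[0]))
print("3-view",tri([r,ray("top",(170.4,241.5)),ray("side",(236,144.5))]))
e=[plane(*ray("wrist",p,T),.012) for p in((341,150),(329,320))];v=e[0]-e[1];print("yaw",np.arctan2(-v[0],v[1]))
print("in tool cm",100*np.load("T1.npy")[:3,:3].T@(k-np.load("T1.npy")[:3,3]))
E
```

```text
((276.6428527832031, 233.1666717529297), 22.873733520507812)
[0.5637 0.2194 0.1545] dist est 0.2465710285093322 0.24639258715862297
3-view (array([0.564 , 0.2206, 0.1565]), [np.float64(0.0005291358366861132), np.float64(0.0007619918960204047), np.float64(0.0006520013981093755)])
yaw -0.10248194484735229
in tool cm [-0.3179 -0.0763 24.983 ]
```

step_arm([
  [[0,0,0],[-0.2,-0.1,2],7],
  [[0,0,0],[-0.2,-0.1,4],7],
  [[0,0,0],[-0.2,-0.1,6],7],
  [[0,0,0],[-0.2,-0.1,7.7],7],
  [[0,0,0],[-0.2,-0.1,7.7],7],
  [[0,0,0],[-0.2,-0.1,7.7],5],
  [[0,0,0],[-0.2,-0.1,7.7],2.6],
  [[0,0,0],[-0.2,-0.1,7.7],2.6],
], grip_force=15)

```text
t: 3.35
tcp_pos: [0.5641, 0.2206, 0.3287]
tcp_rot: [3.14, -0.001, 1.486]
force: [-0.1, 0.4, 0.9]
gripper_width: 0.0486
grip_force: 0.0
```

step_arm([
  [[0,0,0],[0,0,0],2.6],
  [[0,0,0],[0,0,0],2.6],
  [[0,0,0],[0,0,0],2.6],
])

```text
t: 3.65
tcp_pos: [0.5636, 0.2206, 0.3279]
tcp_rot: [-3.141, -0.0, 1.485]
force: [-4.7, 2.0, 4.8]
gripper_width: 0.0287
grip_force: 15.0
```

step_arm([
  [[0,0,0],[-0.8,0,-0.45],2.6],
  [[0,0,0],[-1.6,0,-0.85],2.6],
  [[0,0,0],[-2.5,0,-1.2],2.6],
  [[0,0,0],[-3.45,0,-1.5],2.6],
  [[0,0,0],[-4.4,0,-1.7],2.6],
  [[0,0,0],[-5.35,0,-1.85],2.6],
  [[0,0,0],[-6.35,0,-1.9],2.6],
  [[0,0,0],[-7.3,0,-1.9],2.6],
])

```text
t: 4.45
tcp_pos: [0.5569, 0.1468, 0.3462]
tcp_rot: [-3.139, 0.0, 1.485]
force: [-6.0, 2.3, -9.2]
gripper_width: 0.0286
grip_force: 15.0
```

```bash
python3 - <<'E'
from h import *
s=bot.get_state();print(s['tcp_pos'],s['force'],s['moment'],s['gripper_width'])
a,b=viewer.snapshot("side"),viewer.snapshot("wrist")
cv2.imwrite("pics/m.png",cv2.resize(np.hstack([a,b]),(800,300)))
E
```

```text
[0.5569 0.1468 0.3462] [-5.9773  2.3095 -9.1803] [0.475  0.9324 0.0198] 0.028610184961590318
```

View pics/m.png

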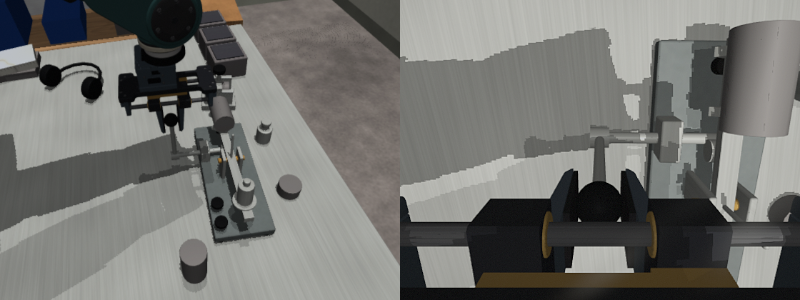

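The lever is still pinched and near upright (knob height 0.174). I'll continue to the release stop.

step_arm([
  [[0,0,0],[-0.9,0,0.15],2.6],
  [[0,0,0],[-1.95,0,0.3],2.6],
  [[0,0,0],[-2.9,0,0.5],2.6],
  [[0,0,0],[-3.8,0,0.8],2.6],
  [[0,0,0],[-4.7,0,1.2],2.6],
  [[0,0,0],[-5.6,0,1.6],2.6],
  [[0,0,0],[-6.3,0,2.0],2.6],
  [[0,0,0],[-6.95,0,2.4],2.6],
])

```text
t: 5.35
tcp_pos: [0.5508, 0.0781, 0.3223]
tcp_rot: [-3.139, -0.001, 1.485]
force: [-17.4, 19.6, 15.6]
gripper_width: 0.0289
grip_force: 15.0
```

step_arm([
  [[0,0,0],[-0.2,0,0.15],2.6],
  [[0,0,0],[-0.4,0,0.3],2.6],
  [[0,0,0],[-0.4,0,0.3],2.6],
  [[0,0,0],[-0.4,0,0.3],2.6],
])

```text
t: 5.75
tcp_pos: [0.5506, 0.0745, 0.3201]
tcp_rot: [-3.138, -0.001, 1.485]
force: [-16.3, 10.5, 12.4]
gripper_width: 0.0292
grip_force: 15.0
```

```bash
python3 - <<'E'
from h import *
s=bot.get_state();print(s['t'],s['tcp_pos'],s['force'],s['moment'],s['gripper_width'])
a,b=viewer.snapshot("side"),viewer.snapshot("wrist")
cv2.imwrite("pics/r.png",np.hstack([cv2.resize(a[80:330,220:430],(400,476)),cv2.resize(b,(400,300),).copy() if 0 else cv2.copyMakeBorder(cv2.resize(b,(400,300)),0,176,0,0,0)]))
E
```

```text
5.75 [0.5506 0.0745 0.3201] [-16.2922  10.4787  12.364 ] [1.8245 2.7462 0.1072] 0.0292439032691839
```

View pics/r.png

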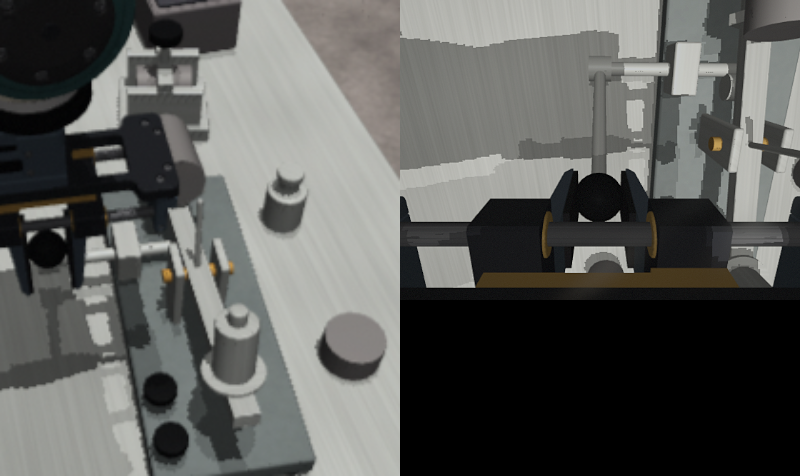

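The forces (10–20 N against about 1 N of lever friction) say the lever is on its stop. I'll wait over a second and check the knob angle.

step_arm([
  [[0,0,0],[0,0,0],2.6],
  [[0,0,0],[0,0,0],2.6],
  [[0,0,0],[0,0,0],2.6],
  [[0,0,0],[0,0,0],2.6],
  [[0,0,0],[0,0,0],2.6],
  [[0,0,0],[0,0,0],2.6],
  [[0,0,0],[0,0,0],2.6],
  [[0,0,0],[0,0,0],2.6],
])

```text
t: 6.65
tcp_pos: [0.5505, 0.0746, 0.3201]
tcp_rot: [-3.138, -0.001, 1.485]
force: [-15.9, 10.0, 12.0]
gripper_width: 0.0291
grip_force: 15.0
```

```bash
python3 - <<'E'
from h import *
s=bot.get_state();print(s['t'],s['tcp_pos'],s['force'],s['gripper_width'])
T=np.eye(4);T[:3,:3]=R.from_euler('xyz',s['tcp_rot']).as_matrix();T[:3,3]=s['tcp_pos']
T=T@viewer.camera_params("wrist")["hand_eye"]
b=viewer.snapshot("wrist");a=viewer.snapshot("side");cv2.imwrite("pics/w2.png",b);cv2.imwrite("pics/s2.png",a)
ks=knob(a,(245,210),11);print(ks)
# wrist: knob centre ~ (600-400)*1.4, 197*1.4
kw=(199.5*1.4,197*1.4)
print(tri([ray("wrist",kw,T),ray("side",ks[0])]))
# weight top end of beam (approx) vs start, side-view template shift
s0=cv2.imread("pics/side0.png");g=s0[250:290,325:362]
r=cv2.matchTemplate(a[200:320,290:400],g,cv2.TM_CCOEFF_NORMED);print("weight shift px",np.array(cv2.minMaxLoc(r)[3])+[290,200]-[325,250],r.max())
E
```

```text
6.65 [0.5505 0.0746 0.3201] [-15.9165   9.9993  11.9958] 0.02914144221059393
((244.5, 209.5), 14.849342346191406)
(array([0.5517, 0.0826, 0.1523]), [np.float64(0.00015182219825278002), np.float64(0.0001518221982527123)])
weight shift px [ -1 -15] 0.67503107
```

Released position confirmed: knob height is 0.152 and the weight end has risen 15 px. The pads slid about 8 mm on the knob, so I'll re-centre the pinch and then swing back.

step_arm([
  [[0,0,0],[0,0,0],4],
  [[0,0,0],[0,0,0],4],
  [[0,0,0],[0.4,-0.15,-0.2],4],
  [[0,0,0],[0.7,-0.15,-0.4],4],
  [[0,0,0],[0.7,-0.15,-0.4],2.6],
  [[0,0,0],[0.7,-0.15,-0.4],2.6],
  [[0,0,0],[0.7,-0.15,-0.4],2.6],
  [[0,0,0],[0.7,-0.15,-0.4],2.6],
])

```text
t: 7.55
tcp_pos: [0.5504, 0.0818, 0.3239]
tcp_rot: [-3.141, -0.0, 1.486]
force: [-4.3, 1.5, 6.6]
gripper_width: 0.0288
grip_force: 15.0
```

step_arm([
  [[0,0,0],[0.75,0,-0.45],2.6],
  [[0,0,0],[1.6,0,-0.9],2.6],
  [[0,0,0],[2.5,0,-1.3],2.6],
  [[0,0,0],[3.4,0,-1.65],2.6],
  [[0,0,0],[4.35,0,-1.9],2.6],
  [[0,0,0],[5.3,0,-2.1],2.6],
  [[0,0,0],[6.3,0,-2.2],2.6],
  [[0,0,0],[7.45,0,-2.25],2.6],
], grip_force=20)

```text
t: 8.35
tcp_pos: [0.5571, 0.1567, 0.3466]
tcp_rot: [3.141, -0.0, 1.486]
force: [1.3, -2.1, 0.2]
gripper_width: 0.0284
grip_force: 20.0
```

step_arm([
  [[0,0,0],[0.95,0,0.05],2.6],
  [[0,0,0],[1.95,0,0.15],2.6],
  [[0,0,0],[2.9,0,0.35],2.6],
  [[0,0,0],[3.85,0,0.6],2.6],
  [[0,0,0],[4.75,0.05,0.9],2.6],
  [[0,0,0],[5.65,0.05,1.3],2.6],
  [[0,0,0],[6.55,0.1,1.8],2.6],
  [[0,0,0],[7.45,0.1,2.35],2.6],
])

```text
t: 9.15
tcp_pos: [0.5642, 0.2311, 0.3226]
tcp_rot: [3.141, -0.001, 1.486]
force: [1.6, 0.3, 1.7]
gripper_width: 0.0288
grip_force: 20.0
```

step_arm([
  [[0,0,0],[0.3,0,0.2],2.6],
  [[0,0,0],[0.5,0,0.35],2.6],
  [[0,0,0],[0.5,0,0.35],2.6],
  [[0,0,0],[0.5,0,0.35],2.6],
])

```text
t: 9.55
tcp_pos: [0.5647, 0.235, 0.3198]
tcp_rot: [-3.141, 0.001, 1.486]
force: [-3.3, -9.9, 17.1]
gripper_width: 0.0285
grip_force: 20.0
```

```bash
python3 - <<'E'
from h import *
s=bot.get_state();print(s['t'],s['tcp_pos'],s['force'],s['moment'],s['gripper_width'])
T=np.eye(4);T[:3,:3]=R.from_euler('xyz',s['tcp_rot']).as_matrix();T[:3,3]=s['tcp_pos'];np.save("T3",T)
b=viewer.snapshot("wrist");a=viewer.snapshot("side");cv2.imwrite("pics/w3.png",b);cv2.imwrite("pics/s3.png",a)
cv2.imwrite("pics/c3.png",cv2.resize(np.hstack([a,b]),(800,300)))
g=cv2.imread("pics/side0.png")[250:290,325:362]
r=cv2.matchTemplate(a[200:320,290:400],g,cv2.TM_CCOEFF_NORMED);print("weight shift px",np.array(cv2.minMaxLoc(r)[3])+[290,200]-[325,250],r.max())
E
```

```text
9.55 [0.5647 0.235  0.3198] [-3.2954 -9.9107 17.1156] [-1.6881  0.7116  0.1374] 0.028541922258395486
weight shift px [0 0] 0.9988188
```

View pics/c3.png

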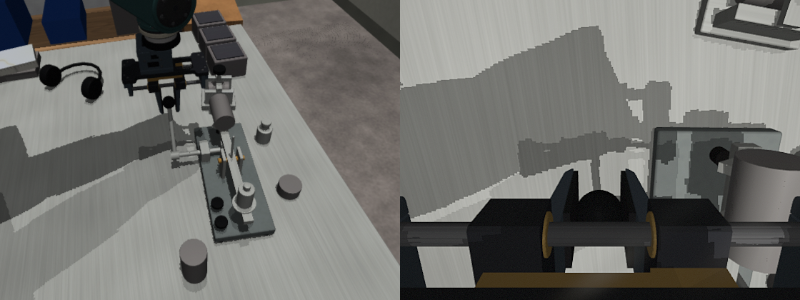

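The lever is against the arrested stop (10 to 17 N reaction) and the beam is level: the weight is back at its first pixel. I'll let go and rise.

step_arm([
  [[0,0,0],[0,0,0],6],
  [[0,0,0],[0,0,0],6],
  [[0,0,0],[0,0,0],6],
  [[0,0,0],[0,0,-2],6],
  [[0,0,0],[0,0,-5],6],
  [[0,0,0],[0,0,-9],6],
  [[0,0,0],[0,0,-13],6],
  [[0,0,0],[0,0,-13],6],
])

```text
t: 10.45
tcp_pos: [0.5655, 0.2356, 0.4545]
tcp_rot: [3.135, -0.003, 1.486]
force: [-0.1, -0.2, 0.1]
gripper_width: 0.0599
grip_force: 0.0
```

```bash
python3 - <<'E'
from h import *
s=bot.get_state();print(s['t'],s['tcp_pos'],s['force'])
T=np.eye(4);T[:3,:3]=R.from_euler('xyz',s['tcp_rot']).as_matrix();T[:3,3]=s['tcp_pos']
T=T@viewer.camera_params("wrist")["hand_eye"]
b=viewer.snapshot("wrist");a=viewer.snapshot("side")
cv2.imwrite("pics/c4.png",cv2.resize(np.hstack([a,b]),(800,300)))
ks=knob(a,(236,145));print(ks)
uv=np.array(ks[0]);k=plane(*ray("side",uv),.152);print(k)
c=np.linalg.inv(T)@np.r_[k,1];p=viewer.camera_params("wrist");w=(int(p['fx']*c[0]/c[2]+p['cx']),int(p['fy']*c[1]/c[2]+p['cy']))
kw=knob(b,w,30);print(w,kw);print(tri([ray("side",uv),ray("wrist",kw[0],T)]))
g=cv2.imread("pics/side0.png")[250:290,325:362]
r=cv2.matchTemplate(a[200:320,290:400],g,cv2.TM_CCOEFF_NORMED);print("weight shift px",np.array(cv2.minMaxLoc(r)[3])+[290,200]-[325,250],r.max())
E
```

```text
10.45 [0.5655 0.2356 0.4545] [-0.1343 -0.1647  0.0636]
((235.7894744873047, 143.07894897460938), 8.547060012817383)
[0.5653 0.2285 0.152 ]
(275, 215) ((274.9090881347656, 212.27272033691406), 18.68629264831543)
(array([0.5651, 0.2306, 0.1502]), [np.float64(0.0003922275826695118), np.float64(0.0003922275826694802)])
weight shift px [0 0] 0.9983135
```

View pics/c4.png

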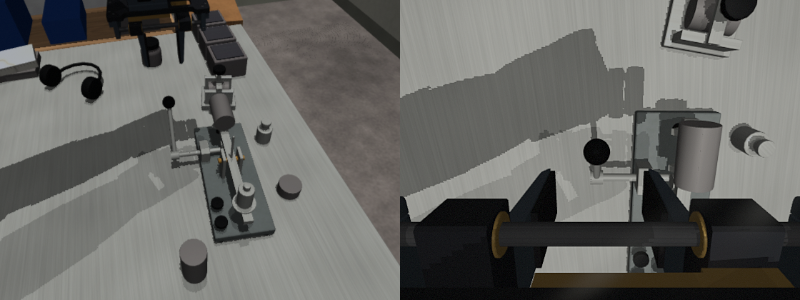

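The lever is at its arrested end (knob at y 0.230, z 0.151), the beam is level with the core in its cradle, and the gripper is clear above it.

```bash
python3 -c "
from bench import job_done
print(job_done())"
```

```text
the job is handed in; nothing more can be done
None
```

The job is handed in: I swung the lever fully over so the beam was released for over a second, then swung it back to its stop with the beam level and arrested, and let go with the gripper clear.

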